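Rock a jammed hand stamp out of its stand and hold it clear

TASK

The two hand stamps are jammed tight in the sprung jaws of the stamp stand. Take the one with the red grip and rock it loose: lean it about 8 degrees towards the stand's yellow-striped edge first, then as far the other way, and so on as it works its way up out of the jaws; do not lift the stand off the desk or drag it about, leave the blue stamp seated, and leave the things around alone. Finish while still holding the red stamp level and still over its own place, its underside about 20 mm above the tops of the jaws.

Things in the scene. Friction and masses are not known exactly. Their poses are not given: they have to be found in the camera images.
- stand: The stamp stand: a loose but heavy (2.7 kg) grey steel plate 240 (x) x 200 (y) x 8 mm lying flat on the desk. Origin at the centre of its underside, z up. A 20 mm wide yellow stripe runs along its +x edge, the side away from the robot. Two places for stamps lie side by side along y. Pulling a stamp straight up takes about 35 to 50 N, but the stand already tips and lifts at about 25 N.
- place0 (a point): Place at stand y = -50 mm: this point is 18 mm above the desk, the middle of a rib (20 mm long along x) on which the underside of a seated stamp is centred. A stamp can rock here along x about its underside's middle, up to about 0.25 rad, before an end touches the plate.
- place1 (a point): The same at stand y = +50 mm. In each place two sprung rubber jaws, 50 mm long along x, squeeze the stamp along y and hold it by friction; jaw tops 40 mm above the desk, fixed walls behind them 44 mm. Rocking while rising a few mm a swing takes little net pull, some 10 to 25 N sideways at the grip.
- stamp_red: Hand stamp with a RED grip, about 0.18 kg. Wooden block 70 (x) x 37 (y) x 36 mm high, with a tight cork band 64 x 42 mm, 14 to 24 mm above its underside. Origin at the centre of the underside, axes as the stand's. Upright grip: 16 mm thick along x, 42 mm wide along y, from 36 to 86 mm above the underside. The jaws let go once it has risen about 8 mm.
- stamp_red_grip (a point): Where to hold the red grip: on the stamp's axis, 66 mm above its underside (84 mm above the desk when seated); the fingers close along the stamp's x, across 16 mm
- stamp_red_lean (a point): Imaginary point on the red stamp's axis, 250 mm above its underside. Its x in the stand's frame is 0 while the stamp is upright and positive when it leans towards the yellow stripe
- stamp_blue: Hand stamp of the same make with a BLUE grip, seated in the other place; to be left there. Either stamp may be in either place.
- ink_tin: Bystander: round flat metal tin, 50 mm across, 18 mm high, lying on the stand's plate near its unstriped edge
- mug: Bystander: white mug, 80 mm across, 90 mm high, on the desk; origin under its centre
- ink_bottle: Bystander: amber ink jar, 50 mm across, 85 mm high, on the desk; origin under its centre
- tape: Bystander: yellow tape ring, 90 mm across, 24 mm high
- notes: Bystander: block of yellow notes 76 x 76 x 30 mm
- marker: Bystander: black marker 130 mm long, 12 mm thick, lying on the desk
- brush: Bystander: hand brush lying on the desk
There are look-alikes about, which are no part of the job. Leave any purple or turquoise look-alike of the stamp_red alone.

How it is judged:
By the outcome, as a careful person would: the job done as asked, in the order asked, and still so for the second after the job is handed in, while the arm keeps its last pose, push and grip.
It also fails if it takes over 54 s, if anything falls off the work surface, if the arm or the gripper's body presses on something with over 40 N, if the wrist force passes 120 N, or if a joint passes its speed limit or range.

ROBOT

A 6-joint arm with a two-finger parallel gripper is mounted at the origin on the work surface. World frame = base frame: x ahead of the robot, y to its left, z up, the work surface at z = 0. Lengths are in mm, angles in rad, forces in N, time in s.
With the tool pointing down it reaches from about 300 to 850 mm from the base axis. Payload 5.4 kg.
Tool frame: the origin (TCP) lies between the finger pads; the fingertips stand 17 mm ahead of it and the grasp point (between the pads) lies 2 mm behind it; z points along the fingers, x is the direction in which the jaws open and shut, and the axes are right-handed (so a half turn about z gives the same grasp; the last joint's range is limited). The gripper opens to 85 mm and grips with 20 to 120 N. Pads are 22 mm wide; open, the fingers measure 114 mm over their backs; the gripper's body (76 mm by 85 mm) begins 54 mm behind the grasp point. The pads swing forward as they close: fully open they stand 13 mm farther back than shut.
Start: joints at [1.017, 0.158, 1.597, -0, 1.386, -0.21], TCP at [193.823, 541.331, 248.299] pointing down, gripper open.
Joint ranges: [-2.91, 2.91], [-0.94, 2.29], [0.18, 2.7], [-1.29, 4.43], [0.17, 2.64], [-3, 3]. Speed limits (rad/s): [2.57, 2.57, 3.14, 3.14, 3.14, 3.14].

INTERFACE

Orientations are given as [roll, pitch, yaw] about the fixed x, y, z axes, in that order (R = Rz(yaw) Ry(pitch) Rx(roll)).
In Python, from plant import manip, grab_frame, ticket gives the robot as it stands. The module is installed in compiled form; this text tells all that it offers.
- The arm moves only by the tool drive_tool, never from a script. Its argument "motion" is a list of rows, each a list of 3 entries, a list of its own where there are three numbers: the turn, a rotation vector about the tool's x, y, z in degrees, then the shift along the tool's x, y, z in mm, then the gripper command: -1 is fully open, 1 is shut, values between are in proportion. A call has exactly 5 rows; each row is the pose to reach, as a shift and turn from the pose commanded when the call began, along the tool's axes at that moment; what a row does not reach only later rows make up. A row lasts 1/10 s, in which the tool goes at most 50 mm and 8.59 degrees, less where a joint would pass 70% of its speed; a pose out of reach is approached as far as the arm can. A call with a gripper value outside its range is refused whole. The fingers move at their own pace and stop on an object; "squeeze" is the grip in N (left out, the last holds). Time passes only in rows, so rows that repeat a pose let the fingers close, or fill a call up. It gives the time, the measured TCP pose, the force and the opening at its end, in the units of the state.
- manip.get_obs(): the state, without advancing time (a new reading comes with each control period).
- grab_frame(name): name is "scene" or "top"; returns a dict with "pixels" (384x512x3 uint8, red, green, blue), "intrinsics" (3x3 intrinsics, pixels), "k1" (the pictures are not rectified: a ray, as slopes to the right and down, at radius r is drawn at 1 + k1 r^2 times it, then the intrinsics apply), "pose" (4x4, takes a point from camera to world coordinates). Camera axes: x right, y up, looking along -z (the intrinsics and any distortion apply to the point x, -y, -z); pixel columns grow to the right and rows downward; lengths in mm; the calibration is good to about 2 mm. A picture is of the moment at which its call begins. There is no depth.
- ticket.job_done(): hands the job in, once; it reports no verdict.
The state is a dict: "time": time; "q": joint angles; "qvel": joint speeds; "joint_efforts": joint torques, N m; "position": TCP position; "eef_rot": TCP orientation; "ft_force": force on the tool from outside, world axes, zero at the start; "torque": the same for the moment, N m; "gripper_width": finger opening in mm.
Only numpy, scipy, OpenCV 4.12 (cv2) and the standard library are available. Lean on these libraries where they do the work, as an engineer would, in place of code of your own. Each camera call takes 0.05 s, during which the arm holds its last target.

## Working session

There is one attempt and no reset: what is moved stays moved. The work goes in short steps, Python scripts to look and compute and a tool call to move; the robot and the scene stay as the last step left them, time stands still between calls to the robot, and variables do not carry over. Pictures are saved under pics/ and viewed, and the job is handed in when it is done.

Besides the shell and the picture viewer there is one more tool, called after ">>>" as name(argument=value, ...) on one line, values as JSON. drive_tool: Moves the arm, as the interface text tells. Its arguments: {"type":"object","properties":{"motion":{"type":"array"},"squeeze":{"type":"number"}},"required":["motion"]}

```bash
mkdir -p pics; cat > h.py <<'E'
import numpy as np, cv2
from plant import manip, grab_frame, ticket
def snap(n,f):
    d=grab_frame(n); cv2.imwrite('pics/'+f+'.png',cv2.cvtColor(d['pixels'],cv2.COLOR_RGB2BGR)); np.savez('pics/'+f+'.npz',**{k:np.array(v) for k,v in d.items()}); return d
def load(f): return dict(np.load('pics/'+f+'.npz'))
def ray(d,u,v):
    K=d['intrinsics'];k1=float(d['k1'])
    p=cv2.undistortPoints(np.array([[[u,v]]],float),np.array(K,float),np.array([k1,0,0,0,0.])).ravel()
    T=d['pose']; return T[:3,3],T[:3,:3]@np.array([p[0],-p[1],-1])
def onz(d,u,v,z):
    o,r=ray(d,u,v); return o+r*(z-o[2])/r[2]
def proj(d,P):
    T=d['pose'];c=T[:3,:3].T@(np.array(P,float)-T[:3,3]);x=c[0]/-c[2];y=-c[1]/-c[2]
    s=1+float(d['k1'])*(x*x+y*y);K=d['intrinsics'];return K[0,0]*x*s+K[0,2],K[1,1]*y*s+K[1,2]
E
python3 - <<'E'
from h import *
for n in('scene','top'):
    d=snap(n,n+'0'); print(d['pose'].round(2),d['intrinsics'],d['k1'])
print(manip.get_obs())
E
```

```text
[[-1.00000e-01 -6.30000e-01  7.70000e-01  1.83261e+03]
 [ 9.90000e-01 -7.00000e-02  7.00000e-02  1.05100e+02]
 [ 1.00000e-02  7.80000e-01  6.30000e-01  1.19999e+03]
 [ 0.00000e+00  0.00000e+00  0.00000e+00  1.00000e+00]] [[492.39140163   0.         252.65157976]
 [  0.         492.39140163 191.63549293]
 [  0.           0.           1.        ]] 0.06218819994094348
[[ 2.0000e-02  1.0000e+00 -3.0000e-02  5.1176e+02]
 [-1.0000e+00  2.0000e-02 -0.0000e+00 -1.8360e+01]
 [-0.0000e+00  3.0000e-02  1.0000e+00  1.4321e+03]
 [ 0.0000e+00  0.0000e+00  0.0000e+00  1.0000e+00]] [[470.67203878   0.         254.53364378]
 [  0.         470.67203878 196.43785838]
 [  0.           0.           1.        ]] 0.028926678931478437
{'time': 0.1, 'q': array([ 1.01692110e+00,  1.59014440e-01,  1.59809930e+00, -2.13788209e-05,
        1.38618231e+00, -2.10093407e-01]), 'qvel': array([ 5.94746880e-05, -1.30824881e-03, -3.44592487e-03, -5.25275373e-04,
       -1.09822555e-03,  1.88059232e-03]), 'joint_efforts': array([-4.12806112e-04, -3.96992648e+01, -3.32336891e+01, -2.63899556e-04,
        4.23007630e-03,  3.97784845e-05]), 'position': array([193.55369494, 540.90673501, 247.40286955]), 'eef_rot': array([-3.14125795e+00,  1.67032234e-03,  1.22701873e+00]), 'ft_force': array([-0.91059519,  0.35336284,  0.0028625 ]), 'torque': array([-0.00815759, -0.00836038, -0.02500126]), 'gripper_width': 85.32731034500836}
```

View pics/scene0.png

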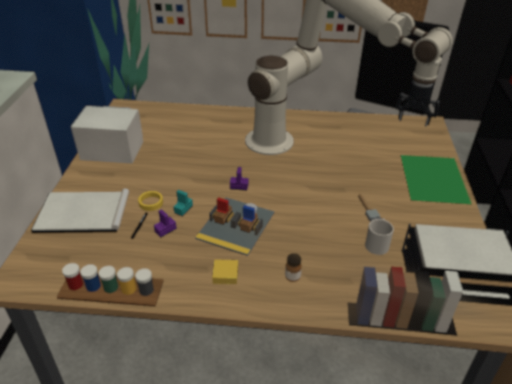

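View pics/top0.png

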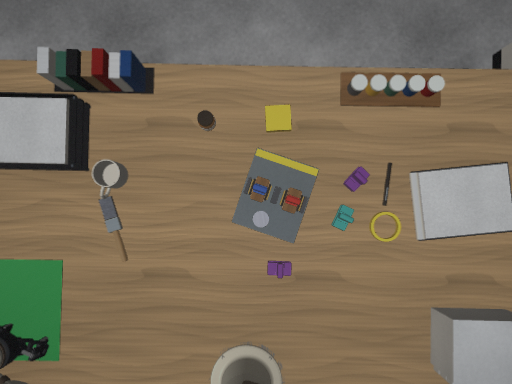

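The stand is at scene (236,225) and top (275,195), with the red grip at scene (222,205) and top (292,201). Things that could be taken for it, in the top view:
- blue stamp (260,188)
- purple look-alikes (357,179) and (280,268)
- turquoise look-alike (344,217)
- red book (100,62) and the red cap (435,83)

I choose the red grip on the stand and will check it in a close crop.

```bash
python3 - <<'E'
from h import *
a=cv2.imread('pics/top0.png')[140:250,225:325];b=cv2.imread('pics/scene0.png')[185:260,190:280]
cv2.imwrite('pics/c1.png',np.hstack([cv2.resize(a,(400,440),interpolation=cv2.INTER_CUBIC),cv2.resize(b,(400,440),interpolation=cv2.INTER_CUBIC)]))
for f,z0 in(('top0',1),('scene0',1)):
    d=load(f); im=d['pixels']; hsv=cv2.cvtColor(im,cv2.COLOR_RGB2HSV)
    roi=np.zeros(im.shape[:2],np.uint8)
    if f=='top0': roi[140:250,225:325]=1
    else: roi[190:256,192:278]=1
    masks={'red':(cv2.inRange(hsv,(0,150,60),(6,255,255))|cv2.inRange(hsv,(172,150,60),(180,255,255))),
     'blue':cv2.inRange(hsv,(105,130,40),(130,255,255)),'yel':cv2.inRange(hsv,(22,140,100),(35,255,255))}
    for k,m in masks.items():
        m=m*roi; ys,xs=np.nonzero(m); 
        if len(xs)==0: continue
        print(f,k,len(xs),xs.mean(),ys.mean(),xs.min(),xs.max(),ys.min(),ys.max())
        r=cv2.minAreaRect(np.stack([xs,ys],1).astype(np.float32)); print('  rect',r)
        for z in ((8,) if k=='yel' else (104,)):
            print('  ctr',onz(d,xs.mean(),ys.mean(),z).round(1),' box',[onz(d,*p,z)[:2].round(1).tolist() for p in cv2.boxPoints(r)])
E
```

```text
top0 red 117 292.4188034188034 200.17094017094018 285 300 195 205
  rect ((292.5500183105469, 200.35003662109375), (14.546475410461426, 8.538147926330566), 18.43494987487793)
  ctr [ 541.4 -123.9  104. ]  box [[535.5, -101.1], [558.5, -108.3], [546.3, -147.4], [523.3, -140.2]]
top0 blue 91 259.64835164835165 188.62637362637363 253 266 184 194
  rect ((259.20001220703125, 188.89999389648438), (13.597793579101562, 7.905694484710693), 18.434947967529297)
  ctr [572.1 -30.8 104. ]  box [[566.4, -7.9], [587.7, -14.5], [576.3, -51.2], [555.0, -44.6]]
top0 yel 443 286.5372460496614 161.76749435665914 256 317 149 175
  rect ((286.4202880859375, 161.73114013671875), (64.51355743408203, 6.845804214477539), 19.025606155395508)
  ctr [ 659.6 -111.6    8. ]  box [[679.9, -15.0], [699.8, -21.3], [639.5, -207.4], [619.7, -200.9]]
scene0 red 140 222.21428571428572 205.31428571428572 217 228 198 212
  rect ((222.5, 205.0), (11.0, 14.0), 0.0)
  ctr [ 574.  -118.8  104. ]  box [[610.0, -131.1], [537.4, -142.5], [533.3, -104.6], [606.0, -94.4]]
scene0 blue 115 248.35652173913044 212.56521739130434 244 253 206 219
  rect ((248.5, 212.5), (13.0, 9.0), 90.0)
  ctr [601.5 -26.1 104. ]  box [[569.6, -44.5], [566.3, -14.0], [631.8, -7.5], [634.9, -37.0]]
scene0 yel 243 222.32921810699588 243.01234567901236 197 248 234 252
  rect ((222.4942169189453, 243.0181427001953), (53.45003890991211, 4.609732151031494), 17.744672775268555)
  ctr [ 658.2 -108.9    8. ]  box [[639.1, -202.0], [617.2, -201.2], [676.6, -17.0], [697.2, -19.5]]
```

View pics/c1.png

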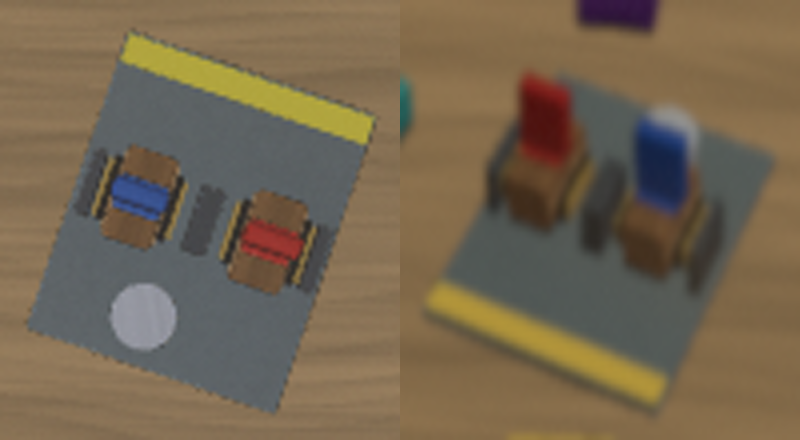

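The crop shows the red grip at top (292,200) in place0, the stand's y = -50 place on the right. The blue one is in the other place and the tin is near the unstriped edge. Next I refine the plate pose and check the predicted grip outline in both views.

```bash
python3 - <<'E'
from h import *
d=load('top0'); im=d['pixels']; lab=cv2.cvtColor(im,cv2.COLOR_RGB2HSV)
hsv=lab
plate=cv2.inRange(hsv,(80,20,40),(125,110,140)); yel=cv2.inRange(hsv,(22,140,100),(35,255,255))
m=(plate|yel); roi=np.zeros_like(m); roi[140:250,225:325]=1; m*=roi
m=cv2.morphologyEx(m,cv2.MORPH_CLOSE,np.ones((3,3)))
c=max(cv2.findContours(m,0,1)[0],key=cv2.contourArea); c=cv2.convexHull(c)
# undistort onto plane
P=np.array([onz(d,*p,8)[:2] for p in c[:,0].astype(float)],np.float32)
r=cv2.minAreaRect(P); print('plate',r)
ctr=np.array(r[0]);
b=cv2.boxPoints(r);print(b)
for yaw in(-.317,):
  ex=np.array([np.cos(yaw),np.sin(yaw)]);ey=np.array([-ex[1],ex[0]])
  p0=ctr-50*ey;print('p0',p0,'p1',ctr+50*ey)
  for f in('top0','scene0'):
    D=load(f)
    for nm,p in(('red',p0),('blue',ctr+50*ey)):
      for zs in ((54,104),):
        Q=np.array([proj(D,[*(p+sx*8*ex+sy*21*ey),z]) for sx in(-1,1) for sy in(-1,1) for z in zs])
        print(f,nm,Q.min(0).round(1),Q.max(0).round(1),'mean z104',Q[1::2].mean(0).round(1))
        hull=cv2.convexHull(Q.astype(np.float32)); M=cv2.moments(hull); print('  hull centroid',M['m10']/M['m00'],M['m01']/M['m00'])
E
```

```text
plate ((558.101318359375, -78.04444885253906), (196.66073608398438, 234.6206512451172), 72.05611419677734)
[[ 416.20297  -135.45029 ]
 [ 639.4114   -207.73349 ]
 [ 699.99963   -20.63861 ]
 [ 476.79126    51.644592]]
p0 [ 542.51544621 -125.55319109] p1 [573.68719051 -30.53570661]
top0 red [284.  194.6] [301.  205.1] mean z104 [293.  199.8]
  hull centroid 292.4670437339899 199.9571735336282
top0 blue [251.6 182.9] [267.5 193.8] mean z104 [259.6 188.1]
  hull centroid 259.4589037706429 188.40120815065103
scene0 red [215.2 196.3] [228.4 213.1] mean z104 [221.6 199.3]
  hull centroid 221.85976155601364 204.700248592538
scene0 blue [241.4 204. ] [254.6 221.1] mean z104 [248.  207.1]
  hull centroid 247.94778194868815 212.51946518528476
```

```bash
cat >> h.py <<'E'
from scipy.spatial.transform import Rotation as R
YAW=-0.316; P0=np.array([542.,-125.])
def to(pos,yaw=YAW,pitch=0.0,v=True):
    # pitch: lean of tool axis towards stand +x (rad), about stand y
    o=manip.get_obs(); Rc=R.from_euler('xyz',o['eef_rot'])
    Rt=R.from_euler('z',yaw)*R.from_euler('y',pitch)*R.from_euler('x',np.pi)
    dp=Rc.inv().apply(np.array(pos)-o['position']); rv=np.degrees((Rc.inv()*Rt).as_rotvec())
    print('t',round(o['time'],2),'pos',o['position'].round(1),'rot',o['eef_rot'].round(3),'F',o['ft_force'].round(1),'w',round(o['gripper_width'],1),'q',o['q'].round(2))
    print('turn',rv.round(2),'shift',dp.round(2))
E
python3 -c "
from h import *
to([542,-125,190])"
```

```text
t 0.1 pos [193.6 540.9 247.4] rot [-3.141e+00  2.000e-03  1.227e+00] F [-0.9  0.4  0. ] w 85.3 q [ 1.02  0.16  1.6  -0.    1.39 -0.21]
turn [6.000e-02 9.000e-02 8.841e+01] shift [-509.4   552.52   58.07]
```

>>> drive_tool(motion=[[[0,0,8],[-32,34,0],-1],[[0,0,16],[-64,68,0],-1],[[0,0,24],[-96,102,0],-1],[[0,0,32],[-128,136,0],-1],[[0,0,40],[-160,170,0],-1]], squeeze=60)

```text
time: 0.6
position: [300.1, 331.6, 247.9]
eef_rot: [3.141, 0.0, 0.524]
ft_force: [1.0, -0.2, 1.0]
gripper_width: 85.7
```

```bash
python3 -c "
from h import *
to([542,-125,190])"
```

```text
t 0.6 pos [300.1 331.6 247.9] rot [3.141 0.    0.524] F [ 1.  -0.2  1. ] w 85.7 q [ 0.56 -0.18  1.94 -0.    1.39  0.04]
turn [2.000e-02 2.000e-02 4.811e+01] shift [-18.89 516.38  57.98]
```

>>> drive_tool(motion=[[[0,0,8],[-2,44,0],-1],[[0,0,16],[-4,88,0],-1],[[0,0,24],[-6,132,0],-1],[[0,0,32],[-8,176,0],-1],[[0,0,40],[-9,220,0],-1]])

```text
time: 1.1
position: [403.4, 137.2, 248.1]
eef_rot: [-3.141, 0.0, -0.175]
ft_force: [1.5, -0.2, -0.5]
gripper_width: 85.7
```

```bash
python3 -c "
from h import *
to([542,-125,190])"
```

```text
t 1.1 pos [403.4 137.2 248.1] rot [-3.141  0.    -0.175] F [ 1.5 -0.2 -0.5] w 85.7 q [ 0.04 -0.25  1.99  0.    1.4   0.22]
turn [-0.01  0.01  8.07] shift [182.18 234.05  58.02]
```

>>> drive_tool(motion=[[[0,0,2],[30,38,0],-1],[[0,0,4],[60,77,0],-1],[[0,0,6],[90,115,0],-1],[[0,0,8],[120,153,0],-1],[[0,0,8],[145,186,10],-1]])

```text
time: 1.6
position: [516.2, -71.5, 239.2]
eef_rot: [3.141, -0.003, -0.311]
ft_force: [0.6, 1.1, 0.1]
gripper_width: 85.5
```

>>> drive_tool(motion=[[[0,0,0],[20,20,10],-1],[[0,0,0],[40,40,40],-1],[[0,0,0],[40,42,50],-1],[[0,0,0],[40,42,50],-1],[[0,0,0],[40,42,50],-1]])

```text
time: 2.1
position: [539.9, -120.3, 188.7]
eef_rot: [-3.141, 0.0, -0.308]
ft_force: [-0.4, 0.6, 0.8]
gripper_width: 85.6
```

```bash
python3 -c "
from h import *
to([542,-125,190]); snap('top','top1'); snap('scene','scene1')
a=cv2.imread('pics/top1.png')[120:260,205:345];b=cv2.imread('pics/scene1.png')[150:260,170:280]
cv2.imwrite('pics/c2.png',np.hstack([cv2.resize(a,(400,400)),cv2.resize(b,(400,400))]))
"
```

```text
t 2.1 pos [ 539.9 -120.3  188.7] rot [-3.141  0.    -0.308] F [-0.4  0.6  0.8] w 85.6 q [-0.44  0.15  1.72  0.    1.26 -0.13]
turn [-0.02  0.01  0.44] shift [ 3.39  3.86 -1.29]
```

View pics/c2.png

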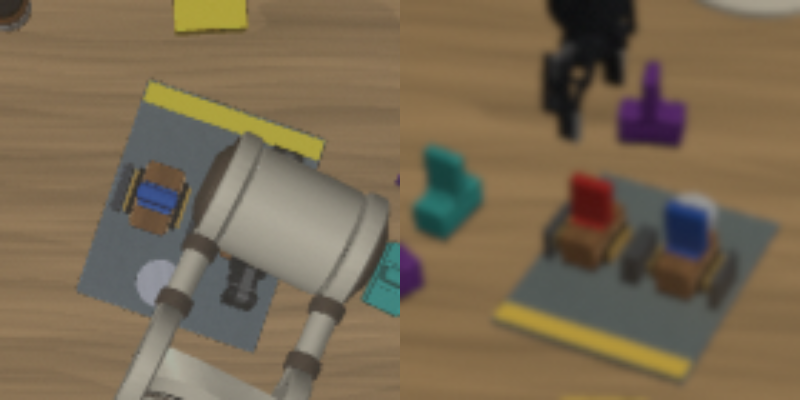

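The gripper is above and slightly short of the red grip, as the numbers say. Correcting sideways first, then going down.

>>> drive_tool(motion=[[[0,0,0.4],[3.4,3.9,0],-1],[[0,0,0.4],[3.4,3.9,20],-1],[[0,0,0.4],[3.4,3.9,45],-1],[[0,0,0.4],[3.4,3.9,60],-1],[[0,0,0.4],[3.4,3.9,60],-1]])

```text
time: 2.7
position: [540.8, -125.0, 126.3]
eef_rot: [-3.141, 0.004, -0.316]
ft_force: [-0.2, 0.6, 0.5]
gripper_width: 85.2
```

>>> drive_tool(motion=[[[0,0,0],[0,0,15],-1],[[0,0,0],[0,0,30],-1],[[0,0,0],[0,0,42],-1],[[0,0,0],[0,0,46],-1],[[0,0,0],[0,0,46],-1]])

```text
time: 3.2
position: [541.6, -125.5, 81.3]
eef_rot: [-3.141, 0.002, -0.316]
ft_force: [-0.2, 0.3, 0.7]
gripper_width: 85.4
```

```bash
python3 -c "
from h import *
to([542,-125,82]); snap('scene','scene2')
b=cv2.imread('pics/scene2.png')[150:260,170:280]
cv2.imwrite('pics/c3.png',cv2.resize(b,(600,600),interpolation=cv2.INTER_CUBIC))
"
```

```text
t 3.2 pos [ 541.6 -125.5   81.3] rot [-3.141e+00  2.000e-03 -3.160e-01] F [-0.2  0.3  0.7] w 85.4 q [-0.45  0.3   1.78 -0.    1.06 -0.13]
turn [-0.01  0.11  0.01] shift [ 0.25 -0.61 -0.7 ]
```

View pics/c3.png

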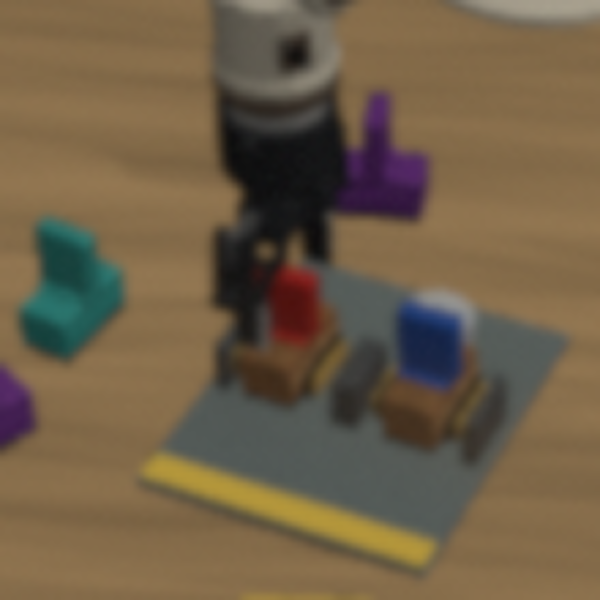

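```bash
python3 -c "
from h import *
d=load('scene2'); o=manip.get_obs(); p=o['position'][:2]
ex=np.array([np.cos(YAW),np.sin(YAW)]);ey=np.array([-ex[1],ex[0]])
im=cv2.imread('pics/scene2.png')
s=10;x0,y0=200,185
c=cv2.resize(im[y0:y0+60,x0:x0+70],None,fx=s,fy=s,interpolation=cv2.INTER_CUBIC)
def dot(P,col):
    u,v=proj(d,P); cv2.circle(c,(int((u-x0+.5)*s),int((v-y0+.5)*s)),4,col,-1); print(P,u,v)
for sx in(43,57):
  for sy in(-11,11):
    for z in (77,): dot([*(p+sx*ex+sy*ey),z],(0,255,0))
for sx in(-8,8):
  for sy in(-21,21):
    dot([*(P0+sx*ex+sy*ey),104],(255,255,0))
cv2.imwrite('pics/c4.png',c)
"
```

```text
[np.float64(579.5701084939169), np.float64(-149.57370912977478), 77] 213.36003620487932 211.6845180203866
[np.float64(586.406984969793), np.float64(-128.6630152136559), 77] 219.07567158798784 213.429753069196
[np.float64(592.8769137132653), np.float64(-153.9244487053324), 77] 211.46996045012884 214.1562307163507
[np.float64(599.7137901891414), np.float64(-133.01375478921352), 77] 217.21250037984046 215.9216926461149
[np.float64(527.8700019398931), np.float64(-142.47407092870392), 104] 217.4399828872245 196.25410458053048
[np.float64(540.922220666566), np.float64(-102.55365527065882), 104] 228.27535623452675 199.4381646939892
[np.float64(543.077779333434), np.float64(-147.44634472934118), 104] 215.33531576640328 198.9394040151257
[np.float64(556.1299980601069), np.float64(-107.52592907129608), 104] 226.22839072051616 202.1651912075068
```

View pics/c4.png

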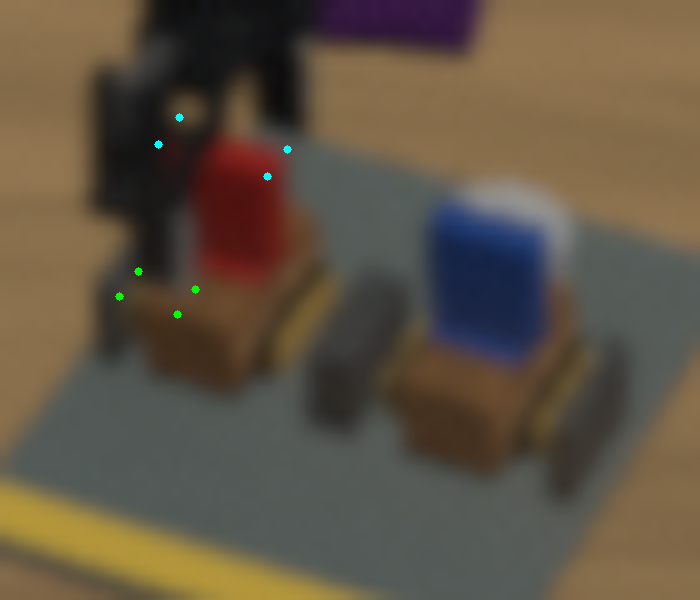

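The finger and grip agree with the projections: finger tip near crop (160,285), grip right edge near (287,150). Closing gently first.

>>> drive_tool(motion=[[[0,0,0],[0.3,-0.4,0],0.4],[[0,0,0],[0.3,-0.4,0],0.4],[[0,0,0],[0.3,-0.4,0],0.4],[[0,0,0],[0.3,-0.4,0],0.4],[[0,0,0],[0.3,-0.4,0],0.4]], squeeze=20)

```text
time: 3.75
position: [542.6, -125.5, 82.4]
eef_rot: [3.142, -0.0, -0.316]
ft_force: [-0.6, -0.5, -1.0]
gripper_width: 25.5
```

>>> drive_tool(motion=[[[0,0,0],[0,0,0],1],[[0,0,0],[0,0,0],1],[[0,0,0],[0,0,0],1],[[0,0,0],[0,0,0],1],[[0,0,0],[0,0,0],1]], squeeze=20)

```text
time: 4.25
position: [542.0, -125.3, 82.4]
eef_rot: [3.141, 0.002, -0.316]
ft_force: [-5.6, 0.7, 5.0]
gripper_width: 15.6
```

```bash
python3 -c "
from h import *
to([542,-125,82]); print(manip.get_obs()['torque'])"
```

```text
t 4.25 pos [ 542.  -125.3   82.4] rot [ 3.141e+00  2.000e-03 -3.160e-01] F [-5.6  0.7  5. ] w 15.6 q [-0.44  0.3   1.78 -0.    1.06 -0.13]
turn [0.01 0.09 0.03] shift [-0.09 -0.28  0.39]
[0.20463027 0.71122438 0.0714944 ]
```

```bash
cat >> h.py <<'E'
def swing(ta,ha,tb,hb,n=5,L=64.4,dx=0.0,dz=0.0):
    # rows in tool frame at pose a ; theta deg lean to stripe, h rise
    f=lambda t,h:(np.array([L*np.sin(np.radians(t)),0,h+L*np.cos(np.radians(t))]))
    a=f(ta,ha); Ra=R.from_euler('y',ta,degrees=True)*R.from_euler('x',180,degrees=True)
    for i in range(1,n+1):
        k=i/n; t=ta+(tb-ta)*k; h=ha+(hb-ha)*k
        s=Ra.inv().apply(f(t,h)-a+k*np.array([dx,0,dz]))
        print([[0,round(-(t-ta),1),0],[round(s[0],1),0,round(s[2],1)],1])
def st():
    o=manip.get_obs(); Rc=R.from_euler('xyz',o['eef_rot']); ez=-Rc.apply([0,0,1]); ex=np.array([np.cos(YAW),np.sin(YAW),0]);ey=np.array([-ex[1],ex[0],0])
    lean=np.degrees(np.arcsin(ez@ex)); piv=o['position']-64.4*ez
    f=o['ft_force']; d=piv-np.array([542,-125,18])
    print('t %.2f lean %.2f side %.2f underside rel x %.1f y %.1f h %.1f | F x %.1f y %.1f z %.1f w %.1f T %s'%(o['time'],lean,np.degrees(np.arcsin(ez@ey)),d@ex,d@ey,d[2],f@ex,f@ey,f[2],o['gripper_width'],o['torque'].round(2)))
E
python3 -c "
from h import *
st();swing(0,0,8,2);print();swing(8,2,-8,5)"
```

```text
t 4.25 lean 0.09 side 0.01 underside rel x -0.0 y -0.3 h -0.0 | F x -5.5 y -1.1 z 5.0 w 15.6 T [0.2  0.71 0.07]
[[0, -1.6, 0], [np.float64(1.8), 0, np.float64(-0.4)], 1]
[[0, -3.2, 0], [np.float64(3.6), 0, np.float64(-0.7)], 1]
[[0, -4.8, 0], [np.float64(5.4), 0, np.float64(-1.0)], 1]
[[0, -6.4, 0], [np.float64(7.2), 0, np.float64(-1.2)], 1]
[[0, -8.0, 0], [np.float64(9.0), 0, np.float64(-1.4)], 1]

[[0, 3.2, 0], [np.float64(-3.7), 0, np.float64(-0.5)], 1]
[[0, 6.4, 0], [np.float64(-7.3), 0, np.float64(-0.8)], 1]
[[0, 9.6, 0], [np.float64(-11.0), 0, np.float64(-0.9)], 1]
[[0, 12.8, 0], [np.float64(-14.6), 0, np.float64(-0.8)], 1]
[[0, 16.0, 0], [np.float64(-18.2), 0, np.float64(-0.5)], 1]
```

>>> drive_tool(motion=[[[0,0,0],[0,0,0],1],[[0,0,0],[0,0,0],1],[[0,0,0],[0,0,0],1],[[0,0,0],[0,0,-0.4],1],[[0,0,0],[0,0,-0.5],1]], squeeze=80)

```text
time: 4.75
position: [542.0, -125.3, 82.6]
eef_rot: [3.142, 0.001, -0.316]
ft_force: [-5.7, 0.5, 2.3]
gripper_width: 14.8
```

```bash
python3 -c "
from h import *
st()"
```

```text
t 4.75 lean 0.08 side 0.00 underside rel x 0.0 y -0.3 h 0.2 | F x -5.5 y -1.3 z 2.3 w 14.8 T [0.13 0.64 0.09]
```

>>> drive_tool(motion=[[[0,-1.6,0],[1.8,0,-0.2],1],[[0,-3.2,0],[3.6,0,-0.5],1],[[0,-4.8,0],[5.4,0,-0.8],1],[[0,-6.4,0],[7.2,0,-1.0],1],[[0,-8.0,0],[9.0,0,-1.2],1]])

```text
time: 5.25
position: [550.0, -127.9, 83.1]
eef_rot: [-3.142, 0.144, -0.316]
ft_force: [-7.4, 1.7, 1.1]
gripper_width: 15.5
```

```bash
python3 -c "
from h import *
st()"
```

```text
t 5.25 lean 8.24 side -0.00 underside rel x -0.7 y -0.2 h 1.4 | F x -7.6 y -0.7 z 1.1 w 15.5 T [0.01 0.53 0.03]
```

```bash
python3 -c "
from h import *
swing(8,1.5,-8,4)"
```

```text
[[0, 3.2, 0], [np.float64(-3.7), 0, np.float64(-0.4)], 1]
[[0, 6.4, 0], [np.float64(-7.3), 0, np.float64(-0.6)], 1]
[[0, 9.6, 0], [np.float64(-10.9), 0, np.float64(-0.6)], 1]
[[0, 12.8, 0], [np.float64(-14.5), 0, np.float64(-0.4)], 1]
[[0, 16.0, 0], [np.float64(-18.1), 0, np.float64(0.0)], 1]
```

>>> drive_tool(motion=[[[0,3.2,0],[-3.6,0,-0.4],1],[[0,6.4,0],[-7.3,0,-0.6],1],[[0,9.6,0],[-10.9,0,-0.6],1],[[0,12.8,0],[-14.5,0,-0.4],1],[[0,16.0,0],[-18.1,0,0],1]])

```text
time: 5.75
position: [534.7, -123.0, 85.3]
eef_rot: [-3.141, -0.145, -0.317]
ft_force: [7.3, -2.3, -13.4]
gripper_width: 15.5
```

```bash
python3 -c "
from h import *
st()
snap('scene','scene3')
b=cv2.imread('pics/scene3.png')[165:255,185:285]
cv2.imwrite('pics/c5.png',cv2.resize(b,(660,594),interpolation=cv2.INTER_CUBIC))"
```

```text
t 5.75 lean -8.29 side -0.01 underside rel x 1.7 y -0.4 h 3.6 | F x 7.7 y 0.0 z -13.4 w 15.5 T [-0.25 -0.71 -0.08]
```

View pics/c5.png

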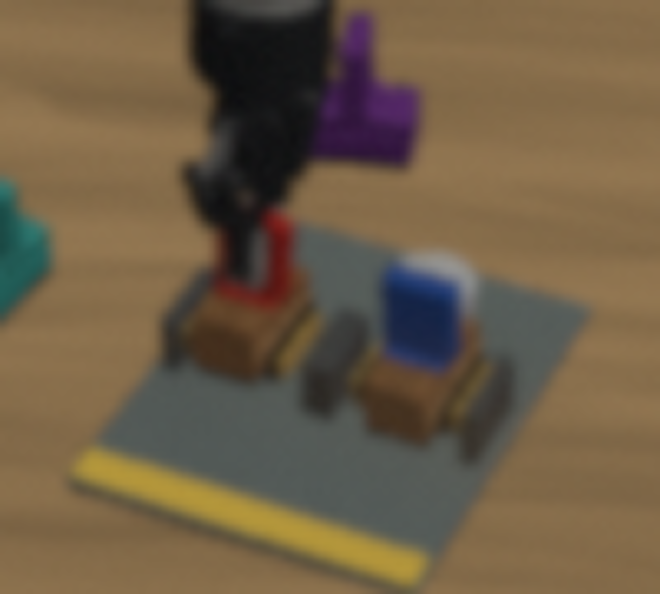

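The stamp leans away from the stripe, still gripped. The stand and blue stamp haven't moved.

```bash
python3 -c "
from h import *
swing(-8,4,8,5.5)"
```

```text
[[0, -3.2, 0], [np.float64(3.6), 0, np.float64(-0.2)], 1]
[[0, -6.4, 0], [np.float64(7.3), 0, np.float64(-0.2)], 1]
[[0, -9.6, 0], [np.float64(10.9), 0, np.float64(0.0)], 1]
[[0, -12.8, 0], [np.float64(14.4), 0, np.float64(0.4)], 1]
[[0, -16.0, 0], [np.float64(18.0), 0, np.float64(1.0)], 1]
```

>>> drive_tool(motion=[[[0,-3.2,0],[3.6,0,-0.2],1],[[0,-6.4,0],[7.3,0,-0.2],1],[[0,-9.6,0],[10.9,0,0],1],[[0,-12.8,0],[14.5,0,0.4],1],[[0,-16.0,0],[18.0,0,1.0],1]])

```text
time: 6.3
position: [549.2, -127.6, 86.1]
eef_rot: [-3.141, 0.147, -0.316]
ft_force: [-6.2, 1.4, -3.5]
gripper_width: 15.0
```

```bash
python3 -c "
from h import *
st()"
```

```text
t 6.30 lean 8.44 side -0.02 underside rel x -1.8 y -0.2 h 4.4 | F x -6.3 y -0.6 z -3.5 w 15.0 T [ 0.06  0.73 -0.12]
```

>>> drive_tool(motion=[[[0,3.2,0],[-3.6,0,-0.2],1],[[0,6.4,0],[-7.3,0,-0.2],1],[[0,9.6,0],[-10.9,0,0],1],[[0,12.8,0],[-14.5,0,0.4],1],[[0,16.0,0],[-18.0,0,1.0],1]])

```text
time: 6.8
position: [534.4, -122.9, 88.2]
eef_rot: [-3.141, -0.144, -0.317]
ft_force: [5.9, -2.4, -10.2]
gripper_width: 15.0
```

```bash
python3 -c "
from h import *
st()"
```

```text
t 6.80 lean -8.23 side -0.01 underside rel x 1.3 y -0.3 h 6.4 | F x 6.3 y -0.5 z -10.2 w 15.0 T [-0.17 -0.59 -0.06]
```

>>> drive_tool(motion=[[[0,-3.2,0],[3.6,0,-0.2],1],[[0,-6.4,0],[7.3,0,-0.2],1],[[0,-9.6,0],[10.9,0,0],1],[[0,-12.8,0],[14.5,0,0.4],1],[[0,-16.0,0],[18.0,0,1.0],1]])

```text
time: 7.3
position: [547.7, -127.0, 88.5]
eef_rot: [-3.141, 0.151, -0.316]
ft_force: [-8.4, 2.6, -2.6]
gripper_width: 15.3
```

```bash
python3 -c "
from h import *
st()
snap('scene','scene4')
b=cv2.imread('pics/scene4.png')[165:255,185:285]
cv2.imwrite('pics/c6.png',cv2.resize(b,(660,594),interpolation=cv2.INTER_CUBIC))"
```

```text
t 7.30 lean 8.67 side -0.02 underside rel x -3.6 y -0.1 h 6.8 | F x -8.8 y -0.1 z -2.6 w 15.3 T [ 0.22  1.46 -0.04]
```

View pics/c6.png

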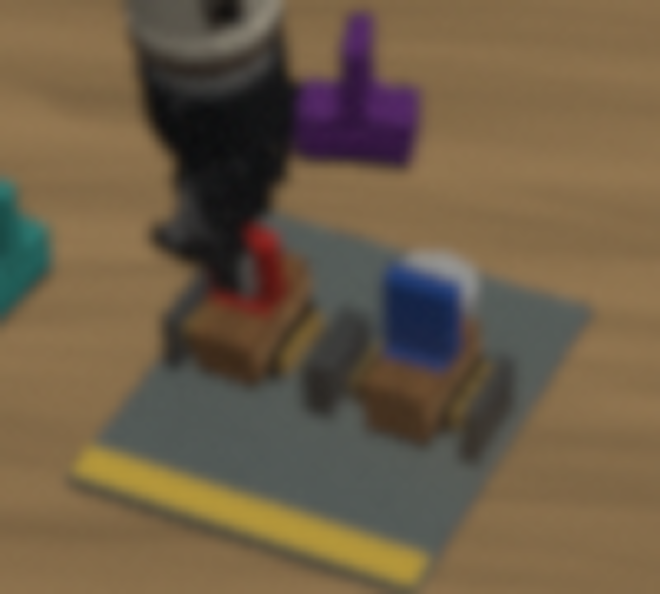

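```bash
python3 -c "
from h import *
ex=np.array([np.cos(YAW),np.sin(YAW),0]);ey=np.array([-ex[1],ex[0],0]);ez=np.array([0,0,1.])
tiles=[]
for f,t,h in(('scene2',0,0),('scene3',-8.3,3.6),('scene4',8.6,6.8)):
  d=load(f); im=cv2.imread('pics/'+f+'.png'); s=12;x0,y0=205,200
  c=cv2.resize(im[y0:y0+36,x0:x0+32-6+8],None,fx=s,fy=s,interpolation=cv2.INTER_CUBIC)
  for hh,col in((0,(0,255,0)),(h,(255,255,0))):
    Rr=R.from_rotvec(np.radians(t)*ey)
    for y in(-18.5,18.5):
      for z in(0,36):
        P=np.array([542,-125,18+hh])+Rr.apply(35*ex+y*ey+z*ez)
        u,v=proj(d,P);cv2.circle(c,(int((u-x0+.5)*s),int((v-y0+.5)*s)),3,col,-1)
  tiles.append(c)
cv2.imwrite('pics/c7.png',cv2.resize(np.hstack(tiles),(800,280)))
"
```

```text
(no output)
```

View pics/c7.png

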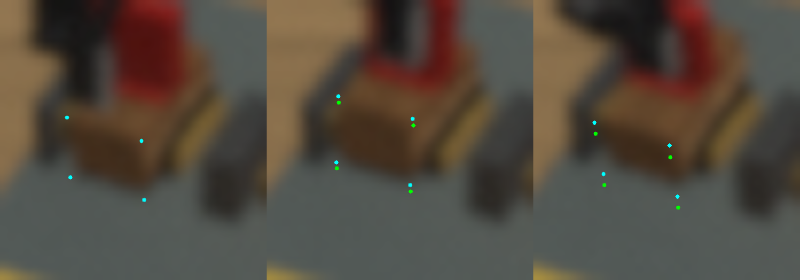

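The crops agree with the model. Allowing for a constant offset of about 1.5 px, the block corner sits where a rise of about 7 mm puts it. Going on.

>>> drive_tool(motion=[[[0,3.2,0],[-3.6,0,-0.3],1],[[0,6.4,0],[-7.2,0,-0.4],1],[[0,9.6,0],[-10.8,0,-0.3],1],[[0,12.8,0],[-14.3,0,0.0],1],[[0,16.0,0],[-17.5,0,0.5],1]])

```text
time: 7.85
position: [533.6, -122.3, 91.8]
eef_rot: [-3.141, -0.14, -0.316]
ft_force: [-2.6, 1.7, 1.7]
gripper_width: 15.0
```

```bash
python3 -c "
from h import *
st()"
```

```text
t 7.85 lean -7.99 side -0.04 underside rel x 0.2 y -0.0 h 10.0 | F x -3.0 y 0.8 z 1.7 w 15.0 T [0.39 0.67 0.03]
```

>>> drive_tool(motion=[[[0,-3.2,0],[3.6,0,-0.3],1],[[0,-6.4,0],[7.3,0,-0.4],1],[[0,-9.6,0],[10.9,0,-0.3],1],[[0,-12.8,0],[14.5,0,0.0],1],[[0,-16.0,0],[18.0,0,0.5],1]])

```text
time: 8.35
position: [545.4, -125.7, 91.5]
eef_rot: [-3.14, 0.16, -0.315]
ft_force: [-16.5, 4.1, 1.2]
gripper_width: 15.3
```

```bash
python3 -c "
from h import *
st()"
```

```text
t 8.35 lean 9.17 side -0.06 underside rel x -6.8 y 0.4 h 9.9 | F x -16.9 y -1.2 z 1.2 w 15.3 T [0.99 2.99 0.01]
```

```bash
python3 -c "
from h import *
d=snap('scene','scene5'); e=snap('top','top5'); st()
b=cv2.imread('pics/scene5.png')[165:255,185:285];a=cv2.imread('pics/top5.png')[120:260,205:345]
cv2.imwrite('pics/c8.png',np.hstack([cv2.resize(b,(440,400),interpolation=cv2.INTER_CUBIC),cv2.resize(a,(360,400),interpolation=cv2.INTER_CUBIC)]))"
```

```text
t 8.45 lean 8.97 side -0.09 underside rel x -5.1 y 0.4 h 9.5 | F x -12.2 y 0.2 z -2.0 w 15.2 T [ 0.64  2.2  -0.11]
```

View pics/c8.png

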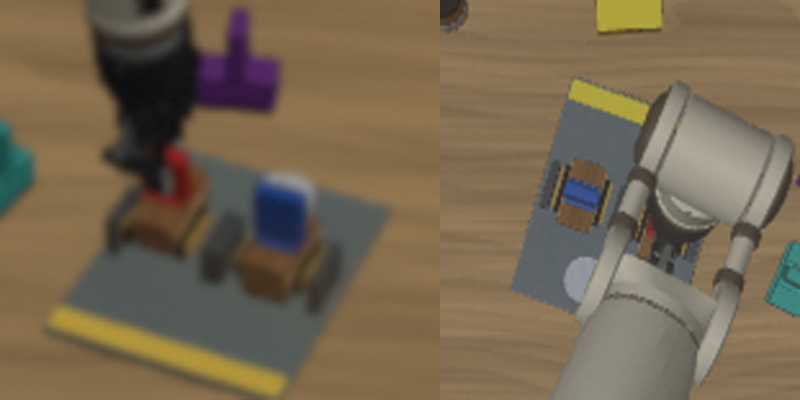

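View pics/scene5.png

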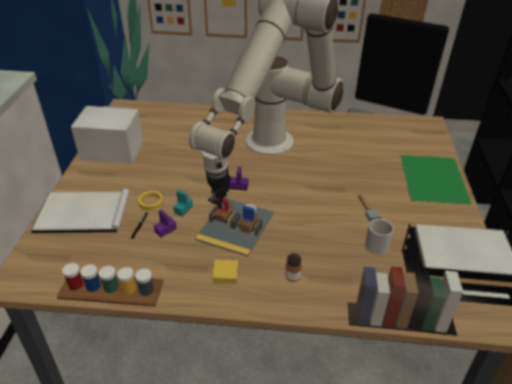

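The picture shows the stamp still gripped, with the cork band above the jaws. The side force is falling off as it settles, so this is drag rather than a collision. Now bringing it level while rising slowly.

```bash
python3 -c "
from h import *
swing(8,10,0,13)"
```

```text
[[0, 1.6, 0], [np.float64(-1.9), 0, np.float64(-0.6)], 1]
[[0, 3.2, 0], [np.float64(-3.8), 0, np.float64(-1.1)], 1]
[[0, 4.8, 0], [np.float64(-5.6), 0, np.float64(-1.6)], 1]
[[0, 6.4, 0], [np.float64(-7.5), 0, np.float64(-2.0)], 1]
[[0, 8.0, 0], [np.float64(-9.4), 0, np.float64(-2.3)], 1]
```

>>> drive_tool(motion=[[[0,1.6,0],[-1.8,0,-0.3],1],[[0,3.2,0],[-3.7,0,-0.9],1],[[0,4.8,0],[-5.5,0,-1.4],1],[[0,6.4,0],[-7.4,0,-1.9],1],[[0,8.0,0],[-9.2,0,-2.3],1]])

```text
time: 8.95
position: [543.3, -125.6, 97.6]
eef_rot: [-3.141, -0.001, -0.316]
ft_force: [-0.1, 0.3, -1.9]
gripper_width: 15.1
```

```bash
python3 -c "
from h import *
st()"
```

```text
t 8.95 lean -0.08 side -0.02 underside rel x 1.5 y -0.1 h 15.2 | F x -0.2 y 0.3 z -1.9 w 15.1 T [-0.   -0.02 -0.01]
```

Free: the force is now the stamp's weight only, -1.9 N. Raising to the final height.

>>> drive_tool(motion=[[[0,0,0],[-0.5,0,-5],1],[[0,0,0],[-1,0,-13],1],[[0,0,0],[-1.5,0,-22],1],[[0,0,0],[-1.5,0,-27],1],[[0,0,0],[-1.5,0,-27],1]])

```text
time: 9.45
position: [543.0, -125.8, 127.1]
eef_rot: [3.141, -0.003, -0.316]
ft_force: [-0.4, 0.1, -1.4]
gripper_width: 15.0
```

```bash
python3 -c "
from h import *
st();snap('scene','scene6');snap('top','top6')
ex=np.array([np.cos(YAW),np.sin(YAW),0]);ey=np.array([-ex[1],ex[0],0]);ez=np.array([0,0,1.])
d=load('scene6'); im=cv2.imread('pics/scene6.png'); s=10;x0,y0=195,180
c=cv2.resize(im[y0:y0+60,x0:x0+75],None,fx=s,fy=s,interpolation=cv2.INTER_CUBIC)
for x in(-35,35):
 for y in(-18.5,18.5):
  for z in(0,36):
    P=np.array([542,-125,60])+x*ex+y*ey+z*ez
    u,v=proj(d,P);cv2.circle(c,(int((u-x0+.5)*s),int((v-y0+.5)*s)),3,(255,255,0),-1)
cv2.imwrite('pics/c9.png',c)"
```

```text
t 9.45 lean -0.17 side 0.02 underside rel x 1.4 y -0.5 h 44.7 | F x -0.4 y -0.0 z -1.4 w 15.0 T [-0.04 -0.02  0.02]
```

View pics/c9.png

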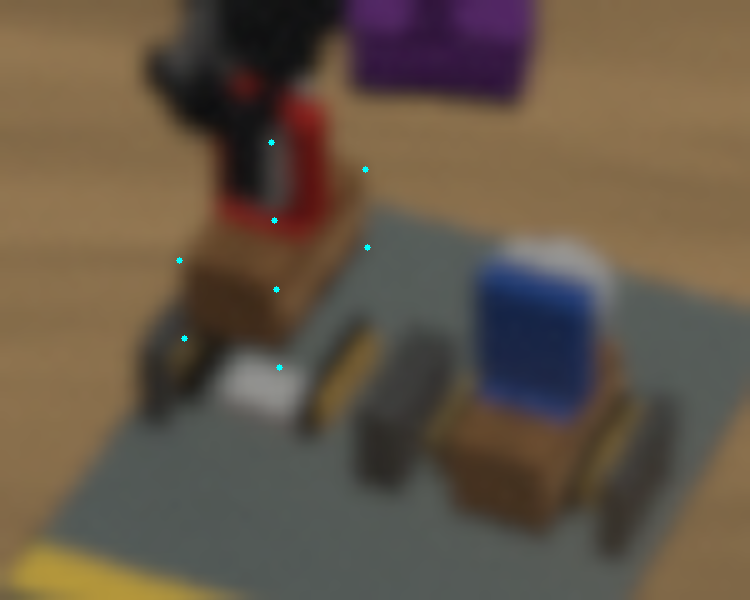

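View pics/top6.png

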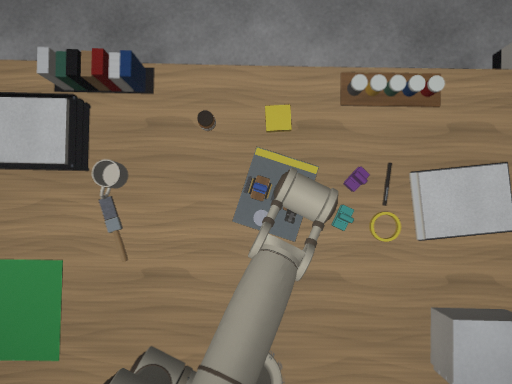

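The stamp hangs level and free above its place, with its rib showing white at (260,385). The blue stamp is seated. The stamp is about 2.7 mm high, which the arm reading and the corner at (279,345) both show, so I'll trim it.

>>> drive_tool(motion=[[[0,-0.1,0],[-0.7,-0.3,1.3],1],[[0,-0.1,0],[-1.2,-0.3,2.6],1],[[0,-0.1,0],[-1.2,-0.3,2.6],1],[[0,-0.1,0],[-1.2,-0.3,2.6],1],[[0,-0.1,0],[-1.2,-0.3,2.6],1]])

```text
time: 10.05
position: [540.8, -124.6, 122.9]
eef_rot: [-3.142, 0.002, -0.316]
ft_force: [0.3, 0.3, -3.1]
gripper_width: 14.9
```

```bash
cat > chk.py <<'E'
from h import *
st();snap('scene','scene7');snap('top','top7');st()
for f0,f1,(a,b,c,d_) in(('top0','top7',(140,185,245,325)),('scene0','scene7',(225,260,190,260))):
  for nm,lo,hi in(('yel',(22,140,100),(35,255,255)),('blue',(105,130,40),(130,255,255))):
    for f in(f0,f1):
      hsv=cv2.cvtColor(load(f)['pixels'],cv2.COLOR_RGB2HSV);m=cv2.inRange(hsv,lo,hi)
      if nm=='blue': s=(slice(180,200),slice(245,270)) if 'top' in f else (slice(200,225),slice(238,260))
      else: s=(slice(a,b),slice(c,min(d_,285) if 'top' in f else d_))
      ys,xs=np.nonzero(m[s]);print(f,nm,len(xs),xs.mean().round(2),ys.mean().round(2))
im=cv2.imread('pics/scene7.png');s=10;x0,y0=195,180
cv2.imwrite('pics/c10.png',cv2.resize(im[y0:y0+60,x0:x0+75],None,fx=s,fy=s,interpolation=cv2.INTER_CUBIC))
E
python3 chk.py
```

```text
t 10.05 lean 0.10 side -0.00 underside rel x -1.4 y -0.0 h 40.5 | F x 0.2 y 0.3 z -3.1 w 14.9 T [ 0.02 -0.03  0.01]
t 10.15 lean 0.10 side 0.00 underside rel x -1.3 y -0.0 h 40.6 | F x -0.2 y -0.9 z -2.1 w 14.9 T [ 0.   -0.01  0.  ]
top0 yel 207 25.31 16.23
top7 yel 210 25.16 14.98
top0 blue 91 14.65 8.63
top7 blue 93 14.8 7.49
scene0 yel 243 32.33 18.01
scene7 yel 247 32.72 19.13
scene0 blue 115 10.36 12.57
scene7 blue 114 9.95 13.15
```

View pics/c10.png

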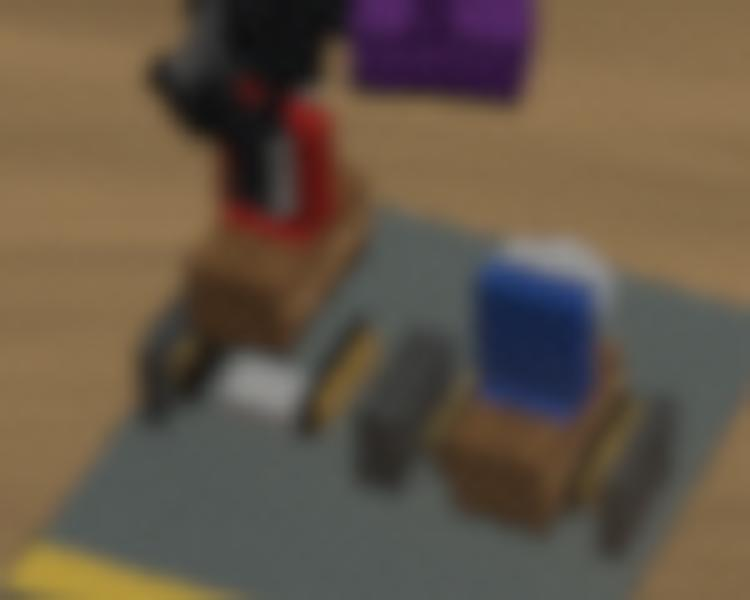

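The stripe has shifted about 1.2 px, so the stand crept a little. I'll measure how far, and when, from the saved pictures.

```bash
python3 - <<'E'
from h import *
for f in('scene0','scene2','scene3','scene4','scene5','scene6','scene7','top0','top1','top5','top6','top7'):
  d=load(f);hsv=cv2.cvtColor(d['pixels'],cv2.COLOR_RGB2HSV);r=[]
  for nm,lo,hi in(('yel',(22,140,100),(35,255,255)),('blue',(105,130,40),(130,255,255))):
    m=cv2.inRange(hsv,lo,hi)
    if 'top' in f: s=(slice(180,200),slice(245,270)) if nm=='blue' else (slice(140,185),slice(250,280))
    else: s=(slice(200,225),slice(238,260)) if nm=='blue' else (slice(225,260),slice(190,260))
    ys,xs=np.nonzero(m[s]); p=onz(d,xs.mean()+s[1].start,ys.mean()+s[0].start,8 if nm=='yel' else 100); r+=[len(xs),p[:2].round(1)]
  print(f,*r)
E
```

```text
scene0 243 [ 658.2 -108.9] 115 [597.1 -26.6]
scene2 248 [ 657.9 -109.2] 114 [597.1 -26.4]
scene3 247 [ 657.7 -107.9] 115 [597.1 -26.6]
scene4 237 [ 656.5 -108.5] 115 [596.5 -26.5]
scene5 249 [ 661.8 -108.5] 114 [600.6 -26.9]
scene6 246 [ 663.2 -107.8] 115 [600.4 -27.5]
scene7 247 [ 663.3 -106.8] 114 [600.1 -27.7]
top0 170 [678.  -54.4] 91 [572.3 -30.8]
top1 170 [678.  -54.4] 89 [572.3 -30.7]
top5 171 [681.4 -53.5] 91 [575.3 -31. ]
top6 173 [681.6 -53.8] 92 [575.6 -31.1]
top7 173 [681.6 -53.8] 93 [575.5 -31.2]
```

The stand slid about 3.5 mm towards the stripe on the last swing. It is still flat and about square. I'll centre the stamp over its place as it now lies and raise it 1.4 mm.

>>> drive_tool(motion=[[[0,0,0],[1.5,-0.2,-0.5],1],[[0,0,0],[3.2,-0.5,-1.0],1],[[0,0,0],[4.5,-0.7,-1.2],1],[[0,0,0],[4.5,-0.7,-1.2],1],[[0,0,0],[4.5,-0.7,-1.2],1]])

```text
time: 10.65
position: [545.3, -125.4, 124.2]
eef_rot: [3.142, 0.002, -0.316]
ft_force: [-0.1, -0.0, -1.5]
gripper_width: 15.4
```

>>> drive_tool(motion=[[[0,0,0],[0,0,0],1],[[0,0,0],[0,0,0],1],[[0,0,0],[0,0,0],1],[[0,0,0],[0,0,0],1],[[0,0,0],[0,0,0],1]])

```text
time: 11.15
position: [545.3, -125.3, 124.2]
eef_rot: [-3.142, 0.002, -0.316]
ft_force: [0.7, -0.0, -2.0]
gripper_width: 15.1
```

```bash
python3 chk.py; python3 -c "
from h import *
to([545.7,-125.5,124.4])"
```

```text
t 11.15 lean 0.10 side -0.00 underside rel x 3.1 y 0.7 h 41.8 | F x 0.6 y 0.2 z -2.0 w 15.1 T [-0.01 -0.   -0.05]
t 11.25 lean 0.10 side -0.00 underside rel x 3.1 y 0.7 h 41.8 | F x -0.4 y -0.6 z -1.5 w 15.0 T [ 0.   -0.02 -0.  ]
top0 yel 207 25.31 16.23
top7 yel 210 25.16 14.98
top0 blue 91 14.65 8.63
top7 blue 93 14.83 7.51
scene0 yel 243 32.33 18.01
scene7 yel 249 32.54 19.09
scene0 blue 115 10.36 12.57
scene7 blue 114 9.95 13.15
t 11.25 pos [ 545.3 -125.3  124.2] rot [-3.142e+00  2.000e-03 -3.160e-01] F [-0.6 -0.5 -1.5] w 15.0 q [-0.44  0.25  1.75 -0.    1.14 -0.13]
turn [-0.    0.1   0.01] shift [ 0.44  0.05 -0.24]
```

View pics/c10.png

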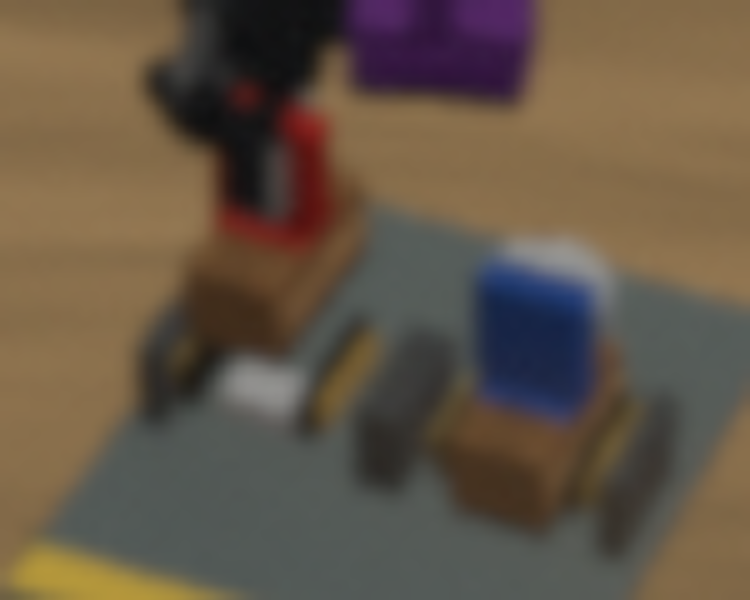

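The stamp is level and still, centred over its place with its lower front corner near (275,350). Blue is still seated. Handing in.

```bash
python3 -c "
from plant import ticket
print(ticket.job_done())"
```

```text
the job is handed in; nothing more can be done
None
```

The red stamp is out of the jaws and held level over its own place, but the stand slid about 3.5 mm towards the stripe along the way. I handed the job in at about 11.3 s.

**Rocking:** I gripped the red stamp and leaned it about 8° towards the yellow stripe first, then 8° away, alternating for seven leans (about 8 to 9° each way). It rose roughly 1.5 to 3.5 mm a swing, and the net pull read after each swing was at most about 13 N.

**Final state, from the arm readings:**
- **Lean:** 0.1°.
- **Height:** the underside is about 20 mm above the jaw tops, and an earlier corner check in the picture agreed within about 1 mm.
- **Load:** the wrist reads about 1.5 to 2 N, which is just the stamp's weight.

**What went wrong:** on the last swing towards the stripe the side force reached about 17 N with the stamp nearly out, and that is when the stand slid. It stayed flat on the desk, perhaps turned by a degree at most. I moved the stamp to sit over its place where the stand now lies.

**Other things:** the blue stamp is still seated. The objects around show no sign of being touched in the pictures, but I did not measure them.

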